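Fill the gap in the carton of sauce jars

TASK

A tamper was left in one of the four places of the jar carton: take it out and stand it upright in the steel pan. Then stand the fallen jar up on its foot on the bench and let go of it, and after that take it again and set it down, lid up, in the place that the tamper has freed. Be gentle: do not drop or topple the jar, and leave the packed jars and the other things where they are.

Things in the scene. Friction and masses are not known exactly. Their poses are not given: they have to be found in the camera images.
- jar: The jar that lies on its side on the bench: amber square glass jar, 50 x 50 mm, body 84 mm tall, with a round white lid 34 mm across and 26 mm tall on top (110 mm overall), about 0.3 kg. Origin: centre of the square glass body, 42 mm above its foot and 42 mm below the foot of the lid; z points from foot to lid, x and y are square to its sides.
- packed_a: One of three jars that already stand in the carton: amber square glass jar, 50 x 50 mm, body 84 mm tall, with a round white lid 34 mm across and 26 mm tall on top (110 mm overall), about 0.3 kg. Origin: centre of the square glass body, 42 mm above its foot and 42 mm below the foot of the lid; z points from foot to lid, x and y are square to its sides.
- packed_b: One of three jars that already stand in the carton: amber square glass jar, 50 x 50 mm, body 84 mm tall, with a round white lid 34 mm across and 26 mm tall on top (110 mm overall), about 0.3 kg. Origin: centre of the square glass body, 42 mm above its foot and 42 mm below the foot of the lid; z points from foot to lid, x and y are square to its sides.
- packed_c: One of three jars that already stand in the carton: amber square glass jar, 50 x 50 mm, body 84 mm tall, with a round white lid 34 mm across and 26 mm tall on top (110 mm overall), about 0.3 kg. Origin: centre of the square glass body, 42 mm above its foot and 42 mm below the foot of the lid; z points from foot to lid, x and y are square to its sides.
- tamper: Steel hand tamper that someone left standing in the fourth place of the carton: round base 46 mm across and 22 mm tall, thin neck, round handle 28 mm across from 74 to 126 mm above its foot, 130 mm tall overall, about 0.3 kg. Origin: centre of its foot; z points up its axis.
- carton: Open cardboard carton, fixed to the bench, 139 x 139 mm outside, 50 mm high, floor and walls 5 mm thick, divided by a cross of 5 mm walls (50 mm high too) into four square places, 62 mm inside, centred 33.5 mm from the carton's centre lines. Origin: centre of its underside; x and y along its walls, z up.
- place_1 (a point): Centre of the floor of one of the carton's four places (5 mm above the bench); axes as the carton's.
- place_2 (a point): Centre of the floor of one of the carton's four places (5 mm above the bench); axes as the carton's.
- place_3 (a point): Centre of the floor of one of the carton's four places (5 mm above the bench); axes as the carton's.
- place_4 (a point): Centre of the floor of one of the carton's four places (5 mm above the bench); axes as the carton's.
- pan: Shallow square steel pan, fixed to the bench, 130 x 130 mm outside, rim 14 mm high, floor and rim 3 mm thick. Origin: centre of its underside; x and y along its sides.
- label_roll: Bystander: roll of labels lying flat, 100 mm across, hole 72 mm, 45 mm high. Origin: centre of its underside.
- gift_box: Bystander: closed red gift box 100 x 100 x 55 mm with a thin white handle up to 103 mm. Origin: centre of its underside.
- spatula: Bystander: spatula lying on the bench beyond the carton. Origin: under its middle; its length lies along its x.
Not all that is in view belongs to the job. What is shaped like the jar but blue is not meant.

How it is judged:
By the outcome, as a careful person would: the job done as asked, in the order asked, and still so for the second after the job is handed in, with the robot touching nothing.
It also fails if it takes over 72 s, if anything falls off the work surface, if the arm or the gripper's body presses on something with over 40 N, if the wrist force passes 120 N, or if a joint passes its speed limit or range.

ROBOT

A 6-joint arm with a two-finger parallel gripper is mounted at the origin on the work surface. World frame = base frame: x ahead of the robot, y to its left, z up, the work surface at z = 0. Lengths are in m, angles in rad, forces in N, time in s.
With the tool pointing down it reaches from about 0.3 to 0.775 m from the base axis. Payload 14.6 kg.
Tool frame: the origin (TCP) lies midway between the tips of the shut fingers; the grasp point (between the pads) lies 19 mm behind it (ctrl.tcp_to_grasp is the z of the grasp point in the tool frame, in m); z points along the fingers, y is the line along which they close (so a half turn about z gives the same grasp; the last joint's range is limited). The gripper opens to 94 mm and grips with 3 to 60 N. Pads are 16 mm wide; open, the fingers measure 119 mm over their backs; the gripper's body (75 mm by 177 mm) begins 78 mm behind the grasp point.
Start: joints at [1.039, 0.3, 1.521, -0, 1.321, -0.067], TCP at [0.247, 0.492, 0.205] pointing down, gripper open.
Joint ranges: [-3.03, 3.03], [-0.79, 2.21], [0.23, 2.52], [-1.04, 4.18], [0, 3.07], [-2.55, 2.55]. Speed limits (rad/s): [2.22, 2.22, 2.57, 3.14, 3.14, 3.14].

INTERFACE

Orientations are given as [roll, pitch, yaw] about the fixed x, y, z axes, in that order (R = Rz(yaw) Ry(pitch) Rx(roll)).
In Python, from station import monitor, camera, ctrl gives the robot as it stands.
- The arm moves only by the tool apply_moves, never from a script. Its argument "plan" is one flat list of numbers, 4 for each row, row after row: the shift along the tool's x, y, z in mm, then the turn about the tool's z in rad. In form: [dx, dy, dz, spin, dx, dy, dz, spin, ...]. A call has 1 to 20 rows; each row shifts and turns the commanded pose from where the row before left it, along the tool's axes as they then stand; what a row does not reach is not made up. A row lasts 1/10 s, in which the tool goes at most 50 mm and 8.59 degrees, less where a joint would pass 70% of its speed; a pose out of reach is approached as far as the arm can. A call is refused whole if a number of a shift passes 50 or a number of a turn 0.15, either way. A call with a gripper value outside its range is refused whole. "hand" is the gripper command: -1 is shut, 1 is fully open, values between are in proportion, set as the call begins (left out, the last holds). The fingers move at their own pace and stop on an object; "squeeze" is the grip in N (left out, the last holds). Time passes only in rows, so rows that do not move let the fingers close. It gives the time, the measured TCP pose, the force, the opening and the grip force at its end, in the units of the state.
- monitor.get_obs(): the state, without advancing time (a new reading comes with each control period).
- camera(name): name is "side" or "top" or "wrist"; returns a dict with "image" (384x512x3 uint8, red, green, blue), "range_z" (384x512 float32, m along the optical axis (not along the pixel's ray), 0 where there is no reading), "mtx" (3x3 intrinsics, pixels), "rvec" (rotation vector, rad) and "tvec" (3), from world to camera coordinates, as OpenCV has them. Camera axes: x right, y down, z forward; pixel columns grow to the right and rows downward; lengths in m; the calibration is good to about 2 mm. The wrist camera is an equidistant fisheye: a pixel r from the principal point sees the ray r / f radians off the axis. A picture is of the moment at which its call begins.
- ctrl.hand_in(): hands the job in; it is judged then, once.
The state is a dict: "time_s": time; "qpos": joint angles; "joint_vel": joint speeds; "tau": joint torques, N m; "ee_pos": TCP position; "eef_rot": TCP orientation; "force": force on the tool from outside, world axes, zero at the start; "moment": the same for the moment, N m; "grip_width": finger opening in m; "grip_force": force on a finger pad.
Only numpy, scipy, OpenCV 4.12 (cv2) and the standard library are available. Lean on these libraries where they do the work, as an engineer would, in place of code of your own. Each camera call takes 0.05 s, during which the arm holds its last target. There are 200 camera calls.

## Working session

There is one attempt and no reset: what is moved stays moved. The work goes in short steps, Python scripts to look and compute and a tool call to move; the robot and the scene stay as the last step left them, time stands still between calls to the robot, and variables do not carry over. Pictures are saved under pics/ and viewed, at most 14 in all, crops included, and the job is handed in when it is done.

Besides the shell and the picture viewer there is one more tool, called after ">>>" by a JSON object that holds its "op" and its "data", one argument or row to a line. apply_moves: Moves the arm, as the interface text tells. Its arguments: {"type":"object","properties":{"plan":{"type":"array","items":{"type":"number"}},"hand":{"type":"number"},"squeeze":{"type":"number"}},"required":["plan"]}

```bash
mkdir -p pics; cat > h.py <<'E'
import numpy as np, cv2
from station import monitor, camera, ctrl
def pts(c):
    # world points for pinhole cams
    z=c["range_z"]; K=c["mtx"]; h,w=z.shape
    u,v=np.meshgrid(np.arange(w),np.arange(h))
    P=np.stack([(u-K[0,2])/K[0,0]*z,(v-K[1,2])/K[1,1]*z,z],-1)
    R=cv2.Rodrigues(np.array(c["rvec"],float))[0]
    W=(P-np.array(c["tvec"]).ravel())@R
    W[z<=0]=np.nan
    return W
E
python3 - <<'E'
from h import *
ims=[]
for n in ("top","side"):
    c=camera(n); np.savez(n+".npz",W=pts(c),im=c["image"]); ims.append(c["image"])
    cv2.imwrite(f"pics/{n}0.png",cv2.resize(c["image"][...,::-1],(800,600)))
    print(c["mtx"],c["rvec"],c["tvec"])
o=monitor.get_obs(); print(o)
print(ctrl.tcp_to_grasp)
E
```

```text
[[389.87415981   0.         257.23543516]
 [  0.         389.87415981 192.06911021]
 [  0.           0.           1.        ]] [ 2.19714436 -2.21829537  0.08782205] [-0.04058806  0.566867    1.03398649]
[[494.25029192   0.         250.79312836]
 [  0.         494.25029192 191.28736173]
 [  0.           0.           1.        ]] [ 2.1859403  -0.76257524  0.36316498] [-0.46853766  0.27691353  1.17497529]
{'time_s': 0.1, 'qpos': array([ 1.03939249e+00,  3.00460308e-01,  1.52149742e+00, -2.10397381e-05,
        1.32072193e+00, -6.65648774e-02]), 'joint_vel': array([-0.00085545, -0.00138495, -0.00309784,  0.00086737,  0.00269777,
        0.00162703]), 'tau': array([ 9.45560205e-04, -5.32639146e+01, -3.53283513e+01,  7.09014013e-02,
        2.35521037e-02, -9.77606578e-05]), 'ee_pos': array([0.24642477, 0.49144417, 0.20492765]), 'eef_rot': array([-3.14050671e+00, -5.19679261e-05,  2.67675888e+00]), 'force': array([ 0.1859786 , -0.0766879 ,  0.41028583]), 'moment': array([-0.01300835, -0.00832348,  0.01627263]), 'grip_force': 0.0, 'grip_width': 0.0937471041993859}
-0.0188
```

View pics/top0.png

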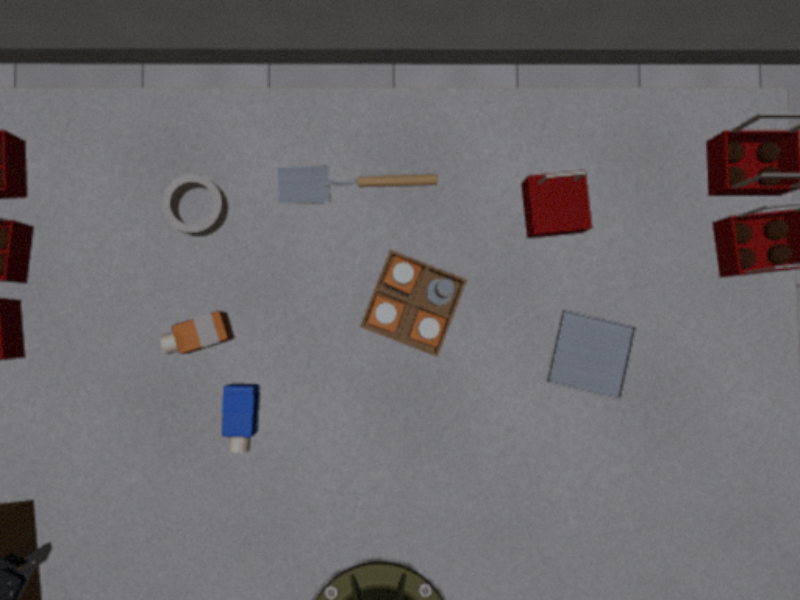

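View pics/side0.png

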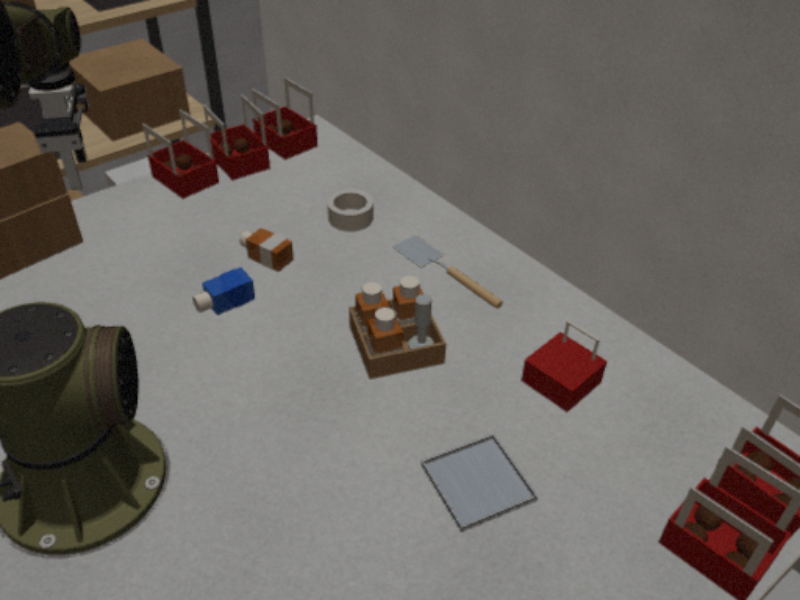

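Top view (800×600): tamper at about (440,290) in the carton's far-right place. The amber jar lies at (200,333) with its lid to the left at (168,342). The blue decoy is at (238,415), and the pan is at (591,353). Amber with a white lid fits the description, so I'll measure these and confirm the jar in a crop.

```bash
python3 - <<'E'
from h import *
d=np.load("top.npz"); W=d["W"]; im=d["im"].astype(int); s=512/800
def box(u0,u1,v0,v1):
    sl=np.s_[int(v0*s):int(v1*s),int(u0*s):int(u1*s)]; return W[sl].reshape(-1,3),im[sl].reshape(-1,3)
def rect(p):
    r=cv2.minAreaRect((p[:,:2]*1000).astype(np.float32)); return np.round(r[0],1),np.round(r[1],1),round(r[2],1)
print("bench z",np.nanmedian(box(280,340,440,500)[0][:,2]))
p,c=box(150,240,300,362); m=p[:,2]>0.012
print("jar",rect(p[m]),p[m,2].max()); t=m&(p[:,2]>0.045); print("jar top face",rect(p[t]),np.median(p[t,2]))
l=m&(p[:,2]<0.045)&(p[:,2]>.025)&(c.min(1)>100); print("lid",p[l].mean(0),l.sum())
p,c=box(350,480,240,365); m=(p[:,2]>0.035); print("carton >35",rect(p[m]))
m=(p[:,2]>0.04)&(p[:,2]<.06); print("carton rim",rect(p[m]),np.median(p[m,2]))
for n,u,v in (("a",402,272),("b",386,313),("c",429,327),("tamper",441,290)):
    q,_=box(u-16,u+16,v-16,v+16); m=q[:,2]>.1; print(n,np.round(rect(q[m])[0],1),rect(q[m])[1],np.median(q[m,2]),q[m,2].max())
p,c=box(535,645,300,405); m=(p[:,2]>0.008); print("pan rim",rect(p[m]))
# alternative: pan by colour edge
im2=d["im"][...,::-1]
a=cv2.resize(im2[180:300,90:190],None,fx=4,fy=4); b=cv2.resize(im2[150:240,220:310],(480,480)); 
cv2.imwrite("pics/crop.png",np.hstack([a,b][:1]+[cv2.resize(b,(400,480))]))
E
```

```text
bench z -6.575873742826315e-05
jar (array([510.8, 301.8]), array([ 50.6, 110.6]), 16.9) 0.0551509564515705
jar top face (array([511.6, 299.3]), array([ 50.5, 105.2]), 17.1) 0.05003818508912218
lid [0.49946656 0.34350305 0.03952875] 87
carton >35 (array([559.8, -64.1]), array([139.1, 139. ]), 68.2)
carton rim (array([559.8, -64.1]), array([139.1, 139. ]), 68.2) 0.049007110489274294
a [603.3 -44.8] [32.7 32.1] 0.11502069359395008 0.11947881635202597
b [541. -17.] [31.6 31.9] 0.11475583368403941 0.12045873960742152
c [517.2 -85. ] [31.9 29.3] 0.11490966266022054 0.11891362473446666
tamper [ 578.4 -110.6] [25.4 27.8] 0.13358670486834598 0.13801452829132016
pan rim (array([ 469.2, -375.5]), array([132.4, 130. ]), 75.9)
```

View pics/crop.png

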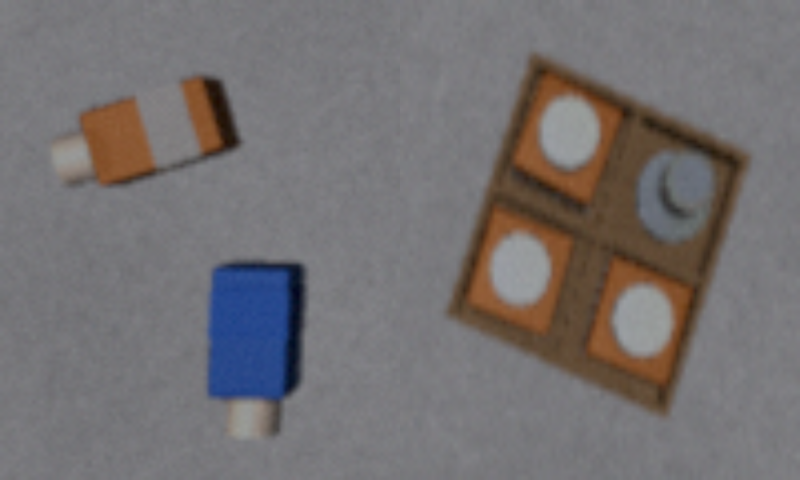

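The crop confirms it: the amber jar with a white band and lid is the target, and its lid points to +y. The blue one is the decoy. The measurements agree with the given sizes: carton 139 mm, jar 50×110 mm, tamper within 3 mm of its place centre. Next I move above the tamper.

>>> {"op": "apply_moves", "data": {
  "plan": [-28.3, -19.5, 0, 0, -28.3, -19.5, 0, 0, -28.3, -19.5, 0, 0, -28.3, -19.5, 0, 0, -28.3, -19.5, 0, 0, -28.3, -19.5, 0, 0, -28.3, -19.5, 0, 0, -28.3, -19.5, 0, 0, -28.3, -19.5, 0, 0, -28.3, -19.5, 0, 0, -28.3, -19.5, 0, 0, -28.3, -19.5, 0, 0, -28.3, -19.5, 0, 0, -28.3, -19.5, 0, 0, -28.3, -19.5, 0, 0, -28.3, -19.5, 0, 0, -28.3, -19.5, 0, 0, -28.3, -19.5, 0, 0, -28.3, -19.5, 0, 0, -28.3, -19.5, 0, 0]
}}

```text
time_s: 2.1
ee_pos: [0.5781, -0.112, 0.2051]
eef_rot: [-3.141, -0.001, 2.677]
force: [0.1, 0.1, -0.1]
grip_width: 0.0939
grip_force: 0.0
```

>>> {"op": "apply_moves", "data": {
  "plan": [0, 0, 0, 0.14, 0, 0, 0, 0.14, 0, 0, 0, 0.14, 0, 0, 0, 0.14, 0, 0, 0, 0.14, 0, 0, 0, 0, 0, 0, 0, 0]
}}

```text
time_s: 2.8
ee_pos: [0.5776, -0.1107, 0.2052]
eef_rot: [-3.141, -0.0, 1.981]
force: [0.6, 0.4, -0.5]
grip_width: 0.0941
grip_force: 0.0
```

```bash
cat >> h.py <<'E'
def go(x,y,z,yaw=None):
    """print shift in tool axes (mm) and the spin to a world TCP target (m)"""
    from scipy.spatial.transform import Rotation as Ro
    o=monitor.get_obs(); R=Ro.from_euler("xyz",o["eef_rot"])
    d=R.inv().apply(np.array([x,y,z])-o["ee_pos"])*1000
    s="" if yaw is None else round((o["eef_rot"][2]-yaw+np.pi)%(2*np.pi)-np.pi,3)
    print("t",round(o["time_s"],2),"pos",np.round(o["ee_pos"],4),"rot",np.round(o["eef_rot"],3),"F",np.round(o["force"],1),"w",round(o["grip_width"],4),"gf",round(o["grip_force"],1),"-> shift",np.round(d,1),"spin",s)
E
python3 - <<'E'
from h import *
go(.5784,-.1106,.086,1.976)
c=camera("wrist"); cv2.imwrite("pics/w1.png",c["image"][...,::-1]); print(c["mtx"],c["rvec"],c["tvec"])
np.savez("w1.npz",**c)
E
```

```text
t 2.8 pos [ 0.5776 -0.1107  0.2052] rot [-3.141 -0.     1.981] F [ 0.6  0.4 -0.5] w 0.0941 gf 0.0 -> shift [ -0.3   0.8 119.2] spin 0.005
[[297.31863964   0.         259.24245205]
 [  0.         297.31863964 194.45952976]
 [  0.           0.           1.        ]] [-2.84561747 -0.59095415 -0.07185762] [-0.48570396 -0.34638366  0.31190787]
```

View pics/w1.png

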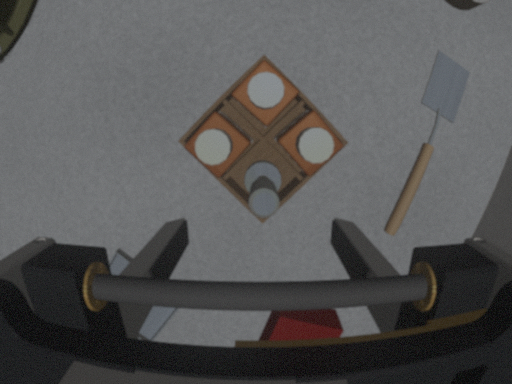

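The wrist view shows the tamper handle at (264,202), midway between the fingers and clear of the lids at (213,147), (316,146) and (266,90). I descend, grip and lift.

>>> {"op": "apply_moves", "data": {
  "plan": [0, 0.8, 15, 0, 0, 0, 15, 0, 0, 0, 15, 0, 0, 0, 15, 0, 0, 0, 15, 0, 0, 0, 15, 0, 0, 0, 15, 0, 0, 0, 13, 0, 0, 0, 0, 0, 0, 0, 0, 0]
}}

```text
time_s: 3.85
ee_pos: [0.5785, -0.1104, 0.0876]
eef_rot: [3.142, 0.0, 1.977]
force: [0.1, -0.1, 0.7]
grip_width: 0.0936
grip_force: 0.0
```

>>> {"op": "apply_moves", "data": {
  "plan": [0, 0, 0, 0, 0, 0, 0, 0, 0, 0, 0, 0, 0, 0, 0, 0, 0, 0, 0, 0, 0, 0, 0, 0, 0, 0, 0, 0, 0, 0, 0, 0, 0, 0, 0, 0, 0, 0, 0, 0],
  "hand": -1,
  "squeeze": 20
}}

```text
time_s: 4.85
ee_pos: [0.5784, -0.1103, 0.0874]
eef_rot: [-3.142, -0.0, 1.977]
force: [1.1, 0.1, -0.8]
grip_width: 0.0282
grip_force: 20.0
```

>>> {"op": "apply_moves", "data": {
  "plan": [0, 0, -5, 0, 0, 0, -10, 0, 0, 0, -15, 0, 0, 0, -15, 0, 0, 0, -15, 0, 0, 0, -15, 0, 0, 0, -15, 0, 0, 0, -15, 0, 0, 0, -15, 0, 0, 0, -15, 0, 0, 0, 0, 0]
}}

```text
time_s: 5.95
ee_pos: [0.5791, -0.1105, 0.2257]
eef_rot: [3.138, 0.003, 1.977]
force: [0.0, -0.3, -4.6]
grip_width: 0.0274
grip_force: 20.0
```

```bash
python3 - <<'E'
from h import *
go(.469,-.3755,.22,1.5)
E
```

```text
t 5.95 pos [ 0.5791 -0.1105  0.2257] rot [3.138e+00 3.000e-03 1.977e+00] F [ 0.  -0.3 -4.6] w 0.0274 gf 20.0 -> shift [-199.9 -205.8    5.5] spin 0.477
```

>>> {"op": "apply_moves", "data": {
  "plan": [-6, -6, 0, 0, -12, -12, 0, 0, -14, -14, 0, 0, -14, -14.5, 0, 0, -14, -14.5, 0, 0, -14, -14.5, 0, 0, -14, -14.5, 0, 0, -14, -14.5, 0, 0, -14, -14.5, 0, 0, -14, -14.5, 0, 0, -14, -14.5, 0, 0, -14, -14.5, 0, 0, -14, -14.5, 0, 0, -12, -12, 0, 0, -10, -11.3, 0, 0, -6, -6, 0, 0, 0, 0, 0, 0, 0, 0, 0, 0]
}}

```text
time_s: 7.75
ee_pos: [0.468, -0.3753, 0.2224]
eef_rot: [3.142, -0.0, 1.977]
force: [-0.2, 0.3, -2.9]
grip_width: 0.0276
grip_force: 20.0
```

>>> {"op": "apply_moves", "data": {
  "plan": [0, 0, 15, 0, 0, 0, 20, 0, 0, 0, 20, 0, 0, 0, 20, 0, 0, 0, 20, 0, 0, 0, 15, 0, 0, 0, 10, 0, 0, 0, 5, 0, 0, 0, 5, 0, 0, 0, 3, 0, 0, 0, 0, 0, 0, 0, 0, 0, 0, 0, 0, 0]
}}

```text
time_s: 9.05
ee_pos: [0.468, -0.3757, 0.0899]
eef_rot: [3.141, 0.001, 1.977]
force: [0.2, -0.6, -3.6]
grip_width: 0.0276
grip_force: 20.0
```

```bash
python3 - <<'E'
from h import *
go(.469,-.3755,.0854,1.977)
c=camera("side"); cv2.imwrite("pics/s1.png",cv2.resize(c["image"][230:360,200:380][...,::-1],None,fx=4,fy=4))
E
```

```text
t 9.05 pos [ 0.468  -0.3757  0.0899] rot [3.141e+00 1.000e-03 1.977e+00] F [ 0.2 -0.6 -3.6] w 0.0276 gf 20.0 -> shift [-0.2  1.   4.5] spin -0.0
```

View pics/s1.png

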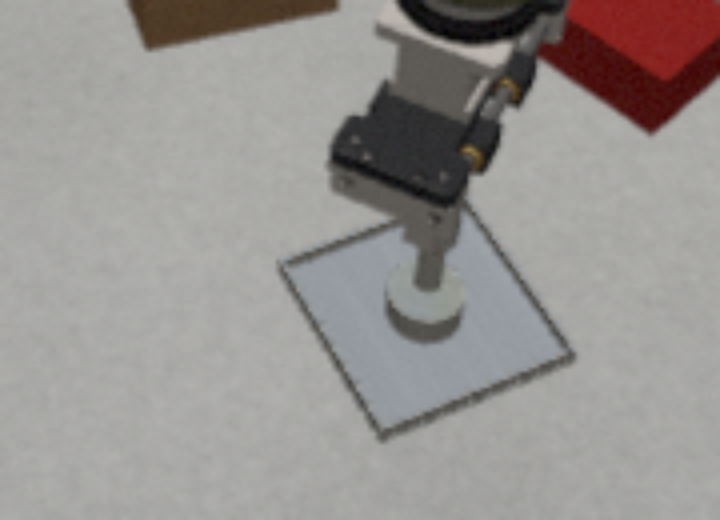

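The tamper hangs upright over the middle of the pan, with its base at about (425,305). I lower the last few millimetres until it touches.

>>> {"op": "apply_moves", "data": {
  "plan": [0, 0, 1.5, 0, 0, 0, 1.5, 0, 0, 0, 1, 0, 0, 0, 0.7, 0, 0, 0, 0, 0, 0, 0, 0, 0]
}}

```text
time_s: 9.7
ee_pos: [0.4681, -0.3757, 0.0854]
eef_rot: [3.141, 0.001, 1.977]
force: [-1.5, 1.6, 6.6]
grip_width: 0.0276
grip_force: 20.0
```

>>> {"op": "apply_moves", "data": {
  "plan": [0, 0, 0, 0, 0, 0, 0, 0, 0, 0, 0, 0, 0, 0, 0, 0, 0, 0, 0, 0, 0, 0, 0, 0],
  "hand": 0.6
}}

```text
time_s: 10.3
ee_pos: [0.4679, -0.3756, 0.0847]
eef_rot: [-3.142, -0.0, 1.977]
force: [0.4, 0.3, 0.2]
grip_width: 0.0723
grip_force: 0.0
```

>>> {"op": "apply_moves", "data": {
  "plan": [0, 0, -8, 0, 0, 0, -15, 0, 0, 0, -20, 0, 0, 0, -20, 0, 0, 0, -20, 0, 0, 0, -20, 0, 0, 0, -20, 0, 0, 0, 0, 0],
  "hand": 1
}}

```text
time_s: 11.1
ee_pos: [0.4686, -0.3763, 0.2119]
eef_rot: [3.139, 0.005, 1.977]
force: [0.1, -0.4, -0.3]
grip_width: 0.0942
grip_force: 0.0
```

```bash
python3 - <<'E'
from h import *
go(.507,.3142,.205,1.866)
c=camera("top"); W=pts(c); s=512/800
m=(W[...,2]>.1)&(W[...,2]<.15)&(abs(W[...,0]-.469)<.05)&(abs(W[...,1]+.375)<.05)
p=W[m]; print(p.mean(0),p[:,2].max(),len(p))
m=(W[...,2]>.004)&(W[...,2]<.1)&(abs(W[...,0]-.51)<.08)&(abs(W[...,1]-.30)<.08)
print(cv2.minAreaRect((W[m][:,:2]*1000).astype(np.float32)))
cv2.imwrite("pics/t2.png",c["image"][...,::-1])
E
```

```text
t 11.1 pos [ 0.4686 -0.3763  0.2119] rot [3.139 0.005 1.977] F [ 0.1 -0.4 -0.3] w 0.0942 gf 0.0 -> shift [619.2 307.9   4.3] spin 0.111
[ 0.46737387 -0.37257021  0.12641583] 0.13620401968308812 150
((508.39532470703125, 300.0716857910156), (159.49459838867188, 151.1849822998047), 2.232515811920166)
```

The tamper stands in the pan: its top points centre on (0.467, -0.373) at the right height. On to the jar.

>>> {"op": "apply_moves", "data": {
  "plan": [31, 15.4, 0, 0, 31, 15.4, 0, 0, 31, 15.4, 0, 0, 31, 15.4, 0, 0, 31, 15.4, 0, 0, 31, 15.4, 0, 0, 31, 15.4, 0, 0, 31, 15.4, 0, 0, 31, 15.4, 0, 0, 31, 15.4, 0, 0, 31, 15.4, 0, 0, 31, 15.4, 0, 0, 31, 15.4, 0, 0, 31, 15.4, 0, 0, 31, 15.4, 0, 0, 31, 15.4, 0, 0, 31, 15.4, 0, 0, 31, 15.4, 0, 0, 31, 15.4, 0, 0, 31, 15.4, 0, 0]
}}

```text
time_s: 13.15
ee_pos: [0.5055, 0.3169, 0.2069]
eef_rot: [-3.14, 0.0, 1.977]
force: [-1.0, -0.6, -0.7]
grip_width: 0.0941
grip_force: 0.0
```

>>> {"op": "apply_moves", "data": {
  "plan": [0, 0, 0, 0.111, 0, 0, 0, 0, 0, 0, 0, 0]
}}

```text
time_s: 13.45
ee_pos: [0.5058, 0.3152, 0.2072]
eef_rot: [-3.141, 0.0, 1.868]
force: [-0.1, -0.1, 0.3]
grip_width: 0.0941
grip_force: 0.0
```

```bash
python3 - <<'E'
from h import *
go(.507,.3142,.0065,1.866)
c=camera("wrist"); cv2.imwrite("pics/w2.png",c["image"][...,::-1])
K=c["mtx"]; R=cv2.Rodrigues(np.array(c["rvec"],float))[0]; z=c["range_z"]
v,u=np.mgrid[:384,:512]; a=(u-K[0,2])/K[0,0]; b=(v-K[1,2])/K[1,1]; th=np.hypot(a,b); 
k=np.tan(th)/np.maximum(th,1e-9)
P=np.stack([a*k*z,b*k*z,z],-1); W=(P-np.array(c["tvec"]).ravel())@R
im=c["image"].astype(int)
m=(z>0)&(W[...,2]>.035)&(W[...,2]<.058)&(abs(W[...,0]-.51)<.06)&(abs(W[...,1]-.295)<.09)
print(m.sum(), cv2.minAreaRect((W[m][:,:2]*1000).astype(np.float32)))
m2=m&(W[...,2]>.045)&(im[...,0]-im[...,2]>40); print("amber",m2.sum(), cv2.minAreaRect((W[m2][:,:2]*1000).astype(np.float32)),np.median(W[m2][:,2]))
E
```

```text
t 13.45 pos [0.5058 0.3152 0.2072] rot [-3.141  0.     1.868] F [-0.1 -0.1  0.3] w 0.0941 gf 0.0 -> shift [ -1.3   1.1 200.7] spin 0.002
3476 ((512.3070068359375, 304.0912170410156), (50.34861373901367, 109.64290618896484), 17.27882194519043)
amber 1525 ((515.708984375, 291.6518859863281), (46.211830139160156, 80.2352294921875), 16.357637405395508) 0.05081550261784092
```

View pics/w2.png

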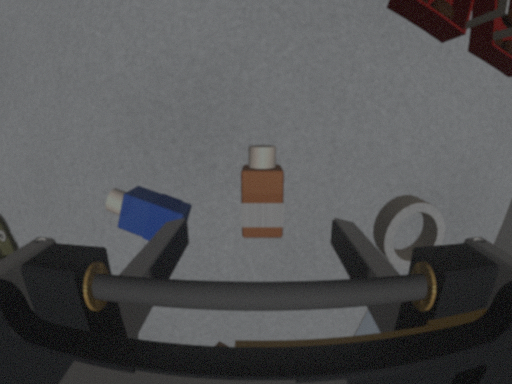

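The wrist view shows the jar at (262,195), square between the fingers with its lid at (262,155), and the blue decoy off to the side at (155,210). I descend to the lid end of the body.

>>> {"op": "apply_moves", "data": {
  "plan": [0.9, 1.7, 15, 0, 0, 0, 25, 0, 0, 0, 25, 0, 0, 0, 25, 0, 0, 0, 25, 0, 0, 0, 25, 0, 0, 0, 20, 0, 0, 0, 15, 0, 0, 0, 12, 0, 0, 0, 7, 0, 0, 0, 4, 0, 0, 0, 0, 0, 0, 0, 0, 0]
}}

```text
time_s: 14.8
ee_pos: [0.5077, 0.3172, 0.0104]
eef_rot: [3.141, -0.0, 1.866]
force: [-0.6, -0.6, 0.4]
grip_width: 0.0938
grip_force: 0.0
```

>>> {"op": "apply_moves", "data": {
  "plan": [0, 0, 0, 0, 0, 0, 0, 0, 0, 0, 0, 0, 0, 0, 0, 0, 0, 0, 0, 0, 0, 0, 0, 0, 0, 0, 0, 0, 0, 0, 0, 0],
  "hand": -1,
  "squeeze": 8
}}

```text
time_s: 15.6
ee_pos: [0.5074, 0.317, 0.0098]
eef_rot: [3.141, -0.0, 1.866]
force: [0.7, 0.2, 0.2]
grip_width: 0.0502
grip_force: 8.0
```

```bash
python3 - <<'E'
from h import *
go(.5072,.317,.0065,1.866)
L,r=.07*1000,25
for k in range(0,91,6):
    a=np.radians(k); print(k, np.round([L*np.cos(a)-r*np.sin(a)-L, L*np.sin(a)+r*np.cos(a)-r],1))
E
```

```text
t 15.6 pos [0.5074 0.317  0.0098] rot [ 3.141 -0.     1.866] F [0.7 0.2 0.2] w 0.0502 gf 8.0 -> shift [ 0.  -0.2  3.3] spin -0.0
0 [0. 0.]
6 [-3.   7.2]
12 [-6.7 14. ]
18 [-11.2  20.4]
24 [-16.2  26.3]
30 [-21.9  31.7]
36 [-28.1  36.4]
42 [-34.7  40.4]
48 [-41.7  43.7]
54 [-49.1  46.3]
60 [-56.7  48.1]
66 [-64.4  49.1]
72 [-72.1  49.3]
78 [-79.9  48.7]
84 [-87.5  47.2]
90 [-95.  45.]
```

>>> {"op": "apply_moves", "data": {
  "plan": [-3, 0, -5.9, 0, -3, 0, -5.9, 0, -4, 0, -5.2, 0, -4, 0, -5.2, 0, -4.9, 0, -4.5, 0, -4.9, 0, -4.5, 0, -5.5, 0, -3.6, 0, -5.5, 0, -3.6, 0, -6, 0, -2.5, 0, -6, 0, -2.5, 0, -6.5, 0, -1.5, 0, -6.5, 0, -1.5, 0, 0, 0, 0, 0, 0, 0, 0, 0]
}}

```text
time_s: 17.0
ee_pos: [0.5248, 0.2597, 0.0561]
eef_rot: [-3.142, -0.0, 1.865]
force: [-0.2, -0.4, -3.6]
grip_width: 0.0497
grip_force: 8.0
```

```bash
python3 - <<'E'
from h import *
go(.5072,.317,.0065,1.866)
c=camera("side"); cv2.imwrite("pics/s3.png",cv2.resize(c["image"][60:220,80:280][...,::-1],None,fx=3.5,fy=3.5))
E
```

```text
t 17.0 pos [0.5248 0.2597 0.0561] rot [-3.142 -0.     1.865] F [-0.2 -0.4 -3.6] w 0.0497 gf 8.0 -> shift [59.9 -0.2 49.6] spin -0.001
```

View pics/s3.png

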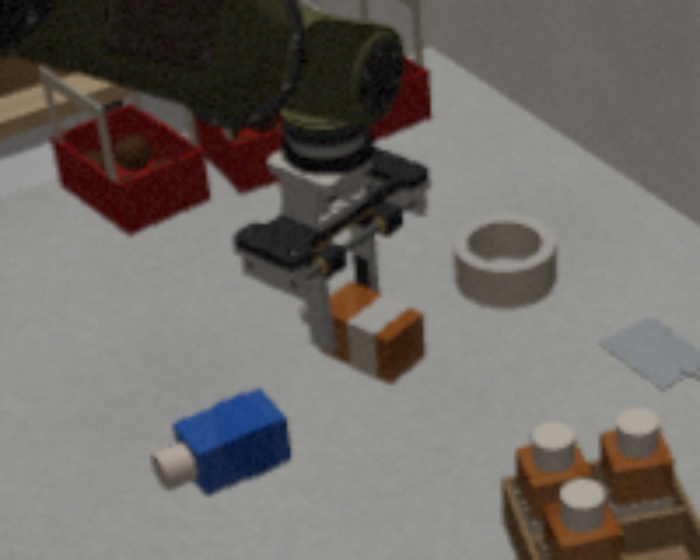

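The jar stayed almost horizontal in the fingers, because 8 N holds it against swinging. I lower it to a few millimetres above the bench, then ease the grip so the foot sags and trails on the bench.

>>> {"op": "apply_moves", "data": {
  "plan": [0, 0, 5, 0, 0, 0, 8, 0, 0, 0, 8, 0, 0, 0, 8, 0, 0, 0, 6, 0, 0, 0, 3, 0, 0, 0, 0, 0, 0, 0, 0, 0]
}}

```text
time_s: 17.85
ee_pos: [0.5249, 0.2599, 0.0184]
eef_rot: [3.141, -0.0, 1.866]
force: [-0.0, 1.1, -3.9]
grip_width: 0.0502
grip_force: 8.0
```

>>> {"op": "apply_moves", "data": {
  "plan": [0, 0, 0, 0, 0, 0, 0, 0, 0, 0, 0, 0, 0, 0, 0, 0],
  "squeeze": 4
}}

```text
time_s: 18.25
ee_pos: [0.5249, 0.2599, 0.0185]
eef_rot: [3.141, -0.0, 1.866]
force: [0.0, -0.6, -0.2]
grip_width: 0.0501
grip_force: 4.0
```

>>> {"op": "apply_moves", "data": {
  "plan": [0, 0, 0, 0, 0, 0, 0, 0, 0, 0, 0, 0, 0, 0, 0, 0],
  "squeeze": 3
}}

```text
time_s: 18.65
ee_pos: [0.5248, 0.2599, 0.0183]
eef_rot: [3.141, -0.0, 1.866]
force: [1.0, 2.3, -0.6]
grip_width: 0.0499
grip_force: 3.0
```

```bash
cat >> h.py <<'E'
def wpts(c):
    K=c["mtx"]; R=cv2.Rodrigues(np.array(c["rvec"],float))[0]; z=c["range_z"]
    v,u=np.mgrid[:384,:512]; a=(u-K[0,2])/K[0,0]; b=(v-K[1,2])/K[1,1]; th=np.hypot(a,b)
    k=np.tan(th)/np.maximum(th,1e-9)
    W=(np.stack([a*k*z,b*k*z,z],-1)-np.array(c["tvec"]).ravel())@R; W[z<=0]=np.nan
    return W
def prof(c,W):
    # jar profile along tool x (lid +), heights; origin at TCP
    o=monitor.get_obs(); t=o["eef_rot"][2]; d=W-o["ee_pos"]
    s=d[...,0]*np.cos(t)+d[...,1]*np.sin(t); q=d[...,0]*np.sin(t)-d[...,1]*np.cos(t)
    m=(abs(q)<.018)&(W[...,2]>.008)&(W[...,2]<.14)&(abs(s)<.11)
    for a in range(-100,100,10):
        k=m&(s*1000>=a)&(s*1000<a+10)
        if k.sum()>5: print(a+5,k.sum(),np.round(np.percentile(W[k][:,2]*1000,[10,50,90])),c["image"][k].mean(0).astype(int))
E
python3 - <<'E'
from h import *
c=camera("wrist"); prof(c,wpts(c))
c=camera("side"); print("side"); prof(c,pts(c))
E
```

```text
-65 107 [51. 51. 52.] [100  66  43]
-55 613 [51. 52. 53.] [117 107 101]
-45 681 [53. 53. 54.] [124 124 124]
-35 310 [54. 54. 55.] [120 120 119]
-15 374 [56. 57. 57.] [99 61 38]
-5 1058 [57. 58. 58.] [101  62  39]
5 1185 [58. 59. 59.] [103  66  42]
15 1647 [45. 51. 58.] [98 82 70]
25 5061 [ 51. 133. 135.] [76 73 71]
35 1317 [44. 51. 53.] [122 118 111]
45 472 [27. 35. 41.] [90 86 82]
side
-65 90 [14. 33. 51.] [71 42 21]
-55 23 [48. 51. 52.] [131  97  71]
-45 30 [48. 52. 54.] [153 151 145]
-35 24 [51. 53. 55.] [153 151 146]
-25 46 [ 52.  58. 134.] [102  92  83]
-15 30 [50. 56. 67.] [119  73  40]
-5 24 [53. 56. 60.] [123  72  32]
5 25 [54. 56. 59.] [121  73  37]
15 6 [55. 57. 59.] [131  95  71]
```

At 3–4 N the jar pivots: its foot is on the bench with about 6.5° of tilt, and the grip point hasn't moved. I continue the arc slowly.

>>> {"op": "apply_moves", "data": {
  "plan": [-2, 0, -3.5, 0, -2.7, 0, -3.5, 0, -2.7, 0, -3.5, 0, -2.7, 0, -3.5, 0, -3.2, 0, -3, 0, -3.2, 0, -3, 0, -3.2, 0, -3, 0, -3.7, 0, -2.4, 0, -3.7, 0, -2.4, 0, -3.7, 0, -2.4, 0, 0, 0, 0, 0, 0, 0, 0, 0]
}}

```text
time_s: 19.95
ee_pos: [0.5339, 0.2302, 0.0485]
eef_rot: [3.141, 0.0, 1.866]
force: [-0.1, -0.3, -2.1]
grip_width: 0.0498
grip_force: 3.0
```

```bash
python3 - <<'E'
from h import *
c=camera("side"); print("side"); prof(c,pts(c))
cv2.imwrite("pics/s4.png",cv2.resize(c["image"][60:220,80:280][...,::-1],None,fx=3.5,fy=3.5))
E
```

```text
side
-55 44 [38. 45. 50.] [106  67  38]
-45 39 [19. 51. 56.] [138 127 112]
-35 39 [52. 57. 62.] [153 145 130]
-25 34 [61. 65. 68.] [140 123 103]
-15 44 [67. 72. 78.] [109  63  29]
-5 36 [75. 80. 85.] [110  63  29]
5 32 [80. 85. 88.] [112  70  40]
15 7 [81. 83. 87.] [138 126 114]
```

View pics/s4.png

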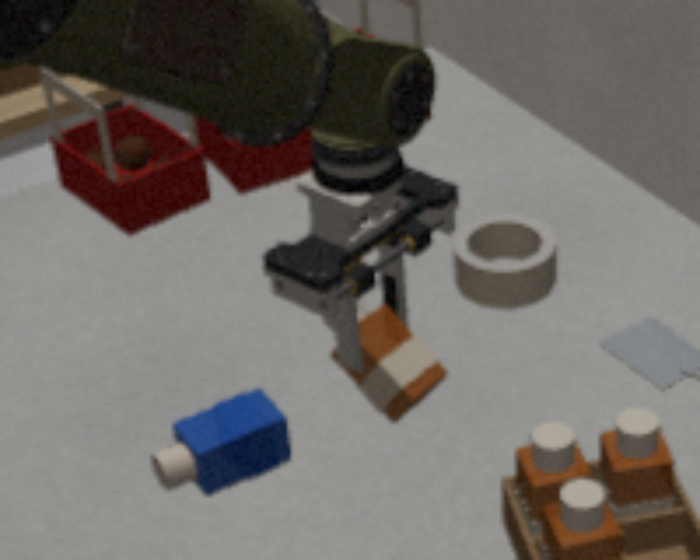

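The jar is tilted about 38° with its foot edge on the bench at (395,415). I continue to upright.

>>> {"op": "apply_moves", "data": {
  "plan": [-3.4, 0, -1.9, 0, -3.5, 0, -1.7, 0, -3.5, 0, -1.5, 0, -3.6, 0, -1.2, 0, -4.3, 0, -1.1, 0, -4.3, 0, -1, 0, -4.3, 0, -0.8, 0, -4.4, 0, -0.4, 0, -4.4, 0, -0.2, 0, -4.4, 0, -0.1, 0, -4.3, 0, 0.3, 0, -4.3, 0, 0.6, 0, -4.3, 0, 0.8, 0, -4.2, 0, 1, 0, -4.2, 0, 1.3, 0, -4.2, 0, 1.5, 0, 0, 0, 0, 0, 0, 0, 0, 0]
}}

```text
time_s: 21.8
ee_pos: [0.5528, 0.1674, 0.0527]
eef_rot: [3.142, 0.0, 1.866]
force: [2.6, -2.0, -0.6]
grip_width: 0.0499
grip_force: 3.0
```

```bash
python3 - <<'E'
from h import *
c=camera("side"); print("side"); prof(c,pts(c))
cv2.imwrite("pics/s5.png",cv2.resize(c["image"][60:220,80:280][...,::-1],None,fx=3.5,fy=3.5))
c=camera("wrist"); prof(c,wpts(c))
E
```

```text
side
-15 96 [14. 34. 57.] [77 64 52]
-5 93 [47. 73. 88.] [73 47 27]
5 49 [ 88.  95. 110.] [97 76 60]
-5 185 [90. 90. 91.] [107  78  60]
5 403 [114. 115. 116.] [138 140 132]
15 1505 [113. 114. 115.] [140 144 139]
25 1902 [ 87. 112. 114.] [138 137 132]
35 2400 [ 84.  86. 112.] [121 104  91]
45 331 [77. 83. 84.] [85 61 48]
```

View pics/s5.png

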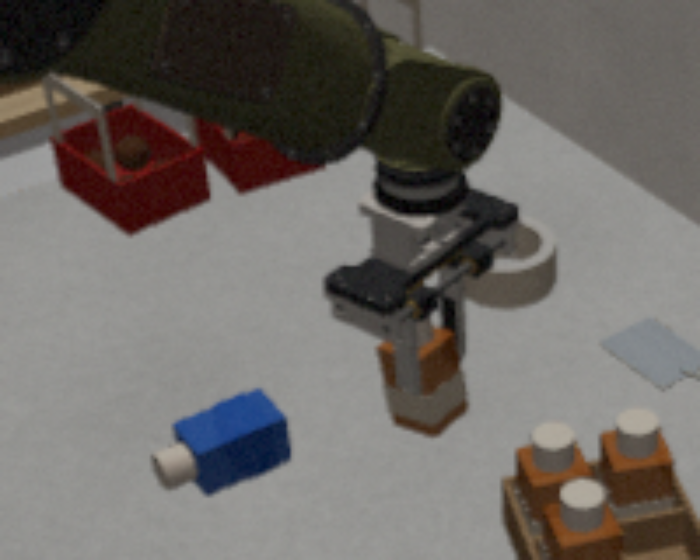

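The jar is about 7° short of upright. The body top runs from z = 90 to 83 mm, the pads slid towards the near edge, and the near foot edge is still raised. I lower and follow it to seat the foot.

>>> {"op": "apply_moves", "data": {
  "plan": [-1, 0, 0.8, 0, -1, 0, 0.8, 0, -1, 0, 0.8, 0, -1, 0, 0.8, 0, -1, 0, 0.8, 0, -1, 0, 0.8, 0, -1, 0, 0.8, 0, -1, 0, 0.8, 0, 0, 0, 0, 0, 0, 0, 0, 0]
}}

```text
time_s: 22.9
ee_pos: [0.5551, 0.1599, 0.0462]
eef_rot: [3.142, 0.0, 1.866]
force: [2.6, -1.2, 0.5]
grip_width: 0.0498
grip_force: 3.0
```

```bash
python3 - <<'E'
from h import *
c=camera("wrist"); prof(c,wpts(c))
E
```

```text
-15 9 [84. 84. 84.] [113 102  94]
5 1099 [110. 111. 112.] [142 143 134]
15 1719 [110. 111. 112.] [138 138 129]
25 2665 [ 85. 106. 111.] [111 102  91]
35 2481 [32. 81. 85.] [86 64 49]
```

The foot is flat: the lid top reads 111 mm throughout and the body top 84 mm. I release and rise.

>>> {"op": "apply_moves", "data": {
  "plan": [0, 0, 0, 0, 0, 0, 0, 0, 0, 0, 0, 0, 0, 0, 0, 0, 0, 0, 0, 0, 0, 0, 0, 0, 0, 0, 0, 0, 0, 0, 0, 0, 0, 0, 0, 0, 0, 0, 0, 0],
  "hand": 1
}}

```text
time_s: 23.95
ee_pos: [0.5551, 0.1599, 0.0463]
eef_rot: [-3.142, -0.0, 1.866]
force: [-0.7, 0.9, -0.6]
grip_width: 0.0941
grip_force: 0.0
```

>>> {"op": "apply_moves", "data": {
  "plan": [0, 0, -8, 0, 0, 0, -15, 0, 0, 0, -20, 0, 0, 0, -20, 0, 0, 0, -20, 0, 0, 0, -20, 0, 0, 0, -20, 0, 0, 0, -20, 0, 0, 0, -10, 0, 0, 0, 0, 0, 0, 0, 0, 0]
}}

```text
time_s: 25.05
ee_pos: [0.5548, 0.1599, 0.1989]
eef_rot: [-3.141, 0.0, 1.866]
force: [1.0, -0.2, -0.6]
grip_width: 0.0935
grip_force: 0.0
```

```bash
cat > jar.py <<'E'
from h import *
c=camera("wrist"); W=wpts(c); im=c["image"].astype(int)
np.savez("w3.npz",W=W,im=im)
o=monitor.get_obs(); near=np.hypot(W[...,0]-.55,W[...,1]-.175)<.06
l=near&(W[...,2]>.104)&(W[...,2]<.116); p=(W[l][:,:2]*1000).astype(np.float32)
print("lid",l.sum(),cv2.minEnclosingCircle(p),p.mean(0),np.median(W[l][:,2]),W[l][:,2].min(),W[l][:,2].max())
l=near&(W[...,2]>.078)&(W[...,2]<.116); print("all",cv2.minAreaRect((W[l][:,:2]*1000).astype(np.float32)))
b=near&(W[...,2]>.080)&(W[...,2]<.089); print("body top",b.sum(),cv2.minAreaRect((W[b][:,:2]*1000).astype(np.float32)))
E
python3 jar.py
```

```text
lid 1028 ((551.2404174804688, 172.60845947265625), 16.967260360717773) [551.1299  173.04153] 0.1107713302341038 0.10416448242189222 0.11282514420867086
all ((551.2728881835938, 172.86550903320312), (49.9176025390625, 49.894168853759766), 17.346065521240234)
body top 1300 ((551.2728881835938, 172.86550903320312), (49.9176025390625, 49.894168853759766), 17.346065521240234)
```

The jar stands free at (0.5513, 0.1729), yaw 17.3°. I now regrip it by the lid at 45° to its body, because in the carton the only finger room is along the diagonal.

>>> {"op": "apply_moves", "data": {
  "plan": [0, 0, 0, -0.132, 0, 0, 0, -0.132, 0, 0, 0, -0.132, 0, 0, 0, -0.132, 0, 0, 0, -0.132, 0, 0, 0, -0.132, 0, 0, 0, 0, 0, 0, 0, 0]
}}

```text
time_s: 25.9
ee_pos: [0.5549, 0.1598, 0.1987]
eef_rot: [-3.141, -0.001, 2.654]
force: [-0.3, 0.4, 0.2]
grip_width: 0.0937
grip_force: 0.0
```

```bash
python3 - <<'E'
from h import *
go(.5513,.1729,.0870,2.658)
E
```

```text
t 25.9 pos [0.5549 0.1598 0.1987] rot [-3.141e+00 -1.000e-03  2.654e+00] F [-0.3  0.4  0.2] w 0.0937 gf 0.0 -> shift [  9.2  10.  111.7] spin -0.004
```

>>> {"op": "apply_moves", "data": {
  "plan": [4.6, 5, 0, 0, 4.6, 5, 0, 0, 0, 0, 15, 0, 0, 0, 20, 0, 0, 0, 20, 0, 0, 0, 20, 0, 0, 0, 15, 0, 0, 0, 10, 0, 0, 0, 6, 0, 0, 0, 3.5, 0, 0, 0, 1.5, 0, 0, 0, 0, 0, 0, 0, 0, 0]
}}

```text
time_s: 27.2
ee_pos: [0.5518, 0.1731, 0.0889]
eef_rot: [3.141, 0.001, 2.658]
force: [0.3, 0.0, 0.1]
grip_width: 0.0941
grip_force: 0.0
```

```bash
python3 - <<'E'
from h import *
go(.5513,.1729,.0870,2.658)
E
```

```text
t 27.2 pos [0.5518 0.1731 0.0889] rot [3.141e+00 1.000e-03 2.658e+00] F [0.3 0.  0.1] w 0.0941 gf 0.0 -> shift [ 0.4 -0.4  1.9] spin -0.0
```

>>> {"op": "apply_moves", "data": {
  "plan": [0.4, -0.4, 1.9, 0, 0, 0, 0, 0, 0, 0, 0, 0]
}}

```text
time_s: 27.5
ee_pos: [0.551, 0.1729, 0.0865]
eef_rot: [3.142, 0.0, 2.658]
force: [0.6, 0.0, 0.3]
grip_width: 0.0939
grip_force: 0.0
```

>>> {"op": "apply_moves", "data": {
  "plan": [0, 0, 0, 0, 0, 0, 0, 0, 0, 0, 0, 0, 0, 0, 0, 0, 0, 0, 0, 0, 0, 0, 0, 0, 0, 0, 0, 0, 0, 0, 0, 0, 0, 0, 0, 0, 0, 0, 0, 0],
  "hand": -1,
  "squeeze": 25
}}

```text
time_s: 28.5
ee_pos: [0.551, 0.1728, 0.0864]
eef_rot: [-3.141, -0.0, 2.658]
force: [-1.0, -1.5, 0.1]
grip_width: 0.0336
grip_force: 25.0
```

>>> {"op": "apply_moves", "data": {
  "plan": [0, 0, -4, 0, 0, 0, -8, 0, 0, 0, -12, 0, 0, 0, -15, 0, 0, 0, -15, 0, 0, 0, -15, 0, 0, 0, -15, 0, 0, 0, -15, 0, 0, 0, -15, 0, 0, 0, -15, 0, 0, 0, -8, 0, 0, 0, -4, 0, 0, 0, 0, 0, 0, 0, 0, 0]
}}

```text
time_s: 29.9
ee_pos: [0.5508, 0.1728, 0.2269]
eef_rot: [-3.141, -0.001, 2.658]
force: [0.3, -0.1, -4.2]
grip_width: 0.0333
grip_force: 25.0
```

```bash
python3 - <<'E'
from h import *
go(.5785,-.1076,.228,1.976)
c=camera("side"); cv2.imwrite("pics/s6.png",cv2.resize(c["image"][60:260,120:320][...,::-1],None,fx=3,fy=3))
E
```

```text
t 29.9 pos [0.5508 0.1728 0.2269] rot [-3.141e+00 -1.000e-03  2.658e+00] F [ 0.3 -0.1 -4.2] w 0.0333 gf 25.0 -> shift [-154.9 -235.4   -1.1] spin 0.682
```

View pics/s6.png

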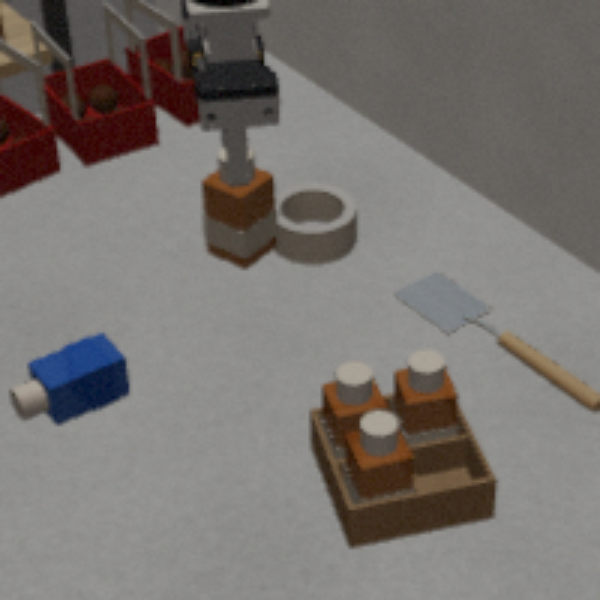

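The jar hangs upright by the lid at (240,160), its foot about 140 mm up and clear of the packed lids. I move over the free place and turn.

>>> {"op": "apply_moves", "data": {
  "plan": [-4, -6, 0, 0, -8, -12, 0, 0, -9.35, -14.2, 0, 0, -9.35, -14.2, 0, 0, -9.35, -14.2, 0, 0, -9.35, -14.2, 0, 0, -9.35, -14.2, 0, 0, -9.35, -14.2, 0, 0, -9.35, -14.2, 0, 0, -9.35, -14.2, 0, 0, -9.35, -14.2, 0, 0, -9.35, -14.2, 0, 0, -9.35, -14.2, 0, 0, -9.35, -14.2, 0, 0, -9.35, -14.2, 0, 0, -9.35, -14.2, 0, 0, -8, -12.2, 0, 0, -4, -6.4, 0, 0, 0, 0, 0, 0, 0, 0, 0, 0]
}}

```text
time_s: 31.95
ee_pos: [0.5787, -0.1073, 0.2274]
eef_rot: [3.141, -0.0, 2.658]
force: [-1.3, 0.9, -3.8]
grip_width: 0.0335
grip_force: 25.0
```

>>> {"op": "apply_moves", "data": {
  "plan": [0, 0, 0, 0.05, 0, 0, 0, 0.1, 0, 0, 0, 0.1, 0, 0, 0, 0.1, 0, 0, 0, 0.1, 0, 0, 0, 0.1, 0, 0, 0, 0.08, 0, 0, 0, 0.052, 0, 0, 0, 0, 0, 0, 0, 0, 0, 0, 0, 0]
}}

```text
time_s: 33.05
ee_pos: [0.5787, -0.1073, 0.2275]
eef_rot: [3.141, 0.0, 1.977]
force: [-0.2, 0.6, -3.9]
grip_width: 0.0337
grip_force: 25.0
```

```bash
python3 - <<'E'
from h import *
go(.5785,-.1076,.09,1.976)
c=camera("wrist"); W=wpts(c); z=W[...,2]
o=monitor.get_obs(); f=o["ee_pos"][2]-.0865; print("foot z",f)
near=np.hypot(W[...,0]-o["ee_pos"][0],W[...,1]-o["ee_pos"][1])<.05
b=near&(z>f+.079)&(z<f+.089); print("jar body top",b.sum(),cv2.minAreaRect((W[b][:,:2]*1000).astype(np.float32)))
r=(z>.044)&(z<.054)&(np.hypot(W[...,0]-.56,W[...,1]+.064)<.105); print("carton rim",r.sum(),cv2.minAreaRect((W[r][:,:2]*1000).astype(np.float32)))
cv2.imwrite("pics/w6.png",c["image"][...,::-1])
E
```

```text
t 33.05 pos [ 0.5787 -0.1073  0.2275] rot [3.141 0.    1.977] F [-0.2  0.6 -3.9] w 0.0337 gf 25.0 -> shift [ -0.2  -0.3 137.5] spin 0.001
foot z 0.1409510348670764
jar body top 1618 ((578.7042846679688, -107.11862182617188), (49.17194366455078, 49.70661163330078), 67.46775817871094)
carton rim 1850 ((561.5922241210938, -62.857215881347656), (140.32130432128906, 139.90086364746094), 68.19364929199219)
```

View pics/w6.png

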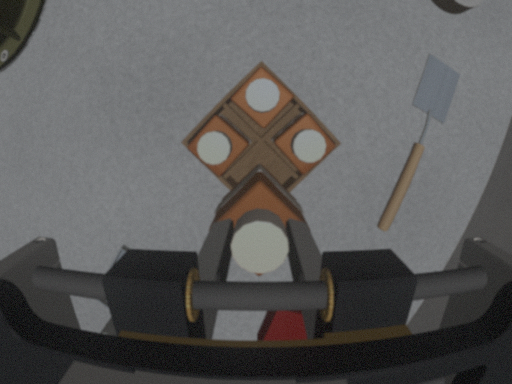

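The jar's square is aligned with the carton (67.5° against 68.2°), and its position is within about 2 mm of the place centre, with 6 mm of clearance. I lower it.

>>> {"op": "apply_moves", "data": {
  "plan": [0, 0, 8, 0, 0, 0, 14, 0, 0, 0, 14, 0, 0, 0, 14, 0, 0, 0, 14, 0, 0, 0, 12, 0, 0, 0, 10, 0, 0, 0, 10, 0, 0, 0, 10, 0, 0, 0, 8, 0, 0, 0, 7, 0, 0, 0, 5, 0, 0, 0, 3, 0, 0, 0, 0, 0, 0, 0, 0, 0, 0, 0, 0, 0]
}}

```text
time_s: 34.7
ee_pos: [0.5788, -0.1076, 0.0988]
eef_rot: [3.141, 0.0, 1.976]
force: [-0.2, 0.0, -4.0]
grip_width: 0.0337
grip_force: 25.0
```

No contact, and it is inside the place. Now the last 7 mm.

>>> {"op": "apply_moves", "data": {
  "plan": [0, 0, 2, 0, 0, 0, 2, 0, 0, 0, 1.3, 0, 0, 0, 1, 0, 0, 0, 0.8, 0, 0, 0, 0, 0, 0, 0, 0, 0]
}}

```text
time_s: 35.4
ee_pos: [0.5787, -0.1076, 0.0915]
eef_rot: [3.141, 0.0, 1.976]
force: [-0.7, -1.0, -1.7]
grip_width: 0.0337
grip_force: 25.0
```

>>> {"op": "apply_moves", "data": {
  "plan": [0, 0, 0.5, 0, 0, 0, 0, 0, 0, 0, 0, 0]
}}

```text
time_s: 35.7
ee_pos: [0.5788, -0.1077, 0.0914]
eef_rot: [3.141, 0.001, 1.976]
force: [-4.3, -0.6, 6.0]
grip_width: 0.0336
grip_force: 25.0
```

The foot is on the floor (6 N upward). I release and rise.

>>> {"op": "apply_moves", "data": {
  "plan": [0, 0, 0, 0, 0, 0, 0, 0, 0, 0, 0, 0, 0, 0, 0, 0, 0, 0, 0, 0, 0, 0, 0, 0, 0, 0, 0, 0, 0, 0, 0, 0],
  "hand": 0.8
}}

```text
time_s: 36.5
ee_pos: [0.5786, -0.1076, 0.0908]
eef_rot: [-3.142, 0.0, 1.976]
force: [-0.4, -0.3, -0.4]
grip_width: 0.0844
grip_force: 0.0
```

>>> {"op": "apply_moves", "data": {
  "plan": [0, 0, -8, 0, 0, 0, -15, 0, 0, 0, -20, 0, 0, 0, -20, 0, 0, 0, -20, 0, 0, 0, -20, 0, 0, 0, -20, 0, 0, 0, -20, 0, 0, 0, 0, 0, 0, 0, 0, 0]
}}

```text
time_s: 37.5
ee_pos: [0.5786, -0.1076, 0.2342]
eef_rot: [3.141, 0.001, 1.976]
force: [-0.4, 0.1, 1.2]
grip_width: 0.0847
grip_force: 0.0
```

>>> {"op": "apply_moves", "data": {
  "plan": [25, 10, 0, 0, 25, 10, 0, 0, 25, 10, 0, 0, 25, 10, 0, 0, 25, 10, 0, 0, 25, 10, 0, 0, 25, 10, 0, 0, 25, 10, 0, 0, 25, 10, 0, 0, 0, 0, 0, 0, 0, 0, 0, 0]
}}

```text
time_s: 38.6
ee_pos: [0.5724, 0.1348, 0.2329]
eef_rot: [-3.14, -0.0, 1.977]
force: [-0.5, -0.4, -0.1]
grip_width: 0.0845
grip_force: 0.0
```

```bash
python3 - <<'E'
from h import *
go(.5,.1,.2)
c=camera("top"); W=pts(c)
for n,x,y in (("a",603,-45),("b",541,-18),("c",517,-85),("jar",578.5,-107.6),("tamper",468,-375.6)):
    m=(W[...,2]>.1)&(W[...,2]<.15)&(np.hypot(W[...,0]*1000-x,W[...,1]*1000-y)<28); print(n,m.sum(),np.round(cv2.minEnclosingCircle((W[m][:,:2]*1000).astype(np.float32))[0],1),np.round(np.percentile(W[m][:,2]*1000,[5,50,95]),1))
d=camera("side")["image"]
cv2.imwrite("pics/f.png",cv2.resize(d[150:350,190:370][...,::-1],(720,600)))
E
```

```text
t 38.6 pos [0.5724 0.1348 0.2329] rot [-3.14  -0.     1.977] F [-0.5 -0.4 -0.1] w 0.0845 gf 0.0 -> shift [ -3.4 -80.2  33.1] spin 
a 151 [603.6 -45.2] [111.7 114.9 117.6]
b 148 [541.1 -17.8] [112.1 114.8 117.9]
c 150 [517.  -84.9] [112.5 115.2 117.8]
jar 152 [ 576.7 -108.6] [111.2 114.7 117.3]
tamper 150 [ 467. -376.] [104.3 130.4 134.8]
```

View pics/f.png

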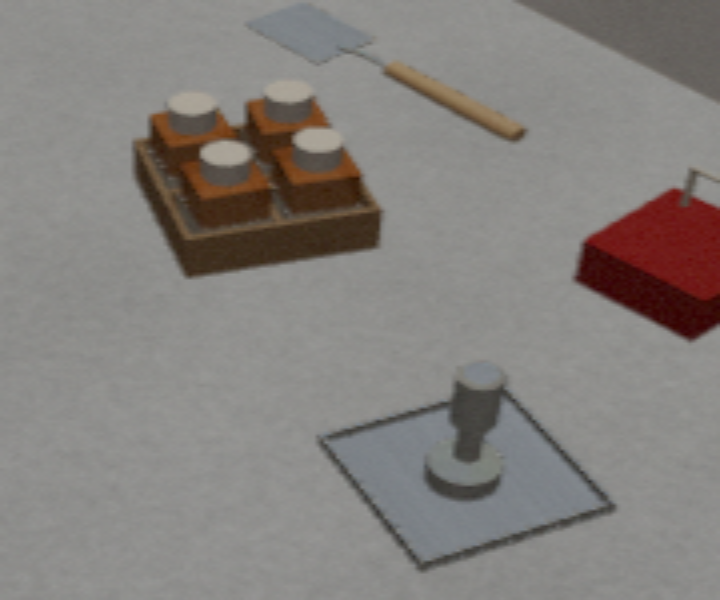

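The final view shows four jars standing in the carton, with the new one at (317,165), and the tamper upright in the pan at (465,465). The packed jars have not moved.

```bash
python3 -c "
from station import ctrl
print(ctrl.hand_in())"
```

```text
the job is handed in; nothing more can be done
None
```

The job is handed in: the tamper stands upright in the pan, and the jar was stood on the bench, let go, retaken and set lid up in the freed place, with about 39 s on the clock and the packed jars within about 1 mm of where they were.

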